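# Lay out the mail-desk tray to match its printed template

### The arm

A 6-joint arm with a two-finger parallel gripper is mounted at the origin on the work surface; the furniture and walls round the work are solid. World frame = base frame: x ahead of the robot, y to its left, z up, the work surface at z = 0. Lengths are in mm, angles in degrees, forces in N, time in s.
With the tool pointing down it reaches from about 225 to 725 mm from the base axis. Payload 3.1 kg.
Tool frame: the origin (TCP) lies between the finger pads; the fingertips stand 8 mm ahead of it and the grasp point (between the pads) lies 11 mm behind it; z points along the fingers, y is the line along which they close (so a half turn about z gives the same grasp; the last joint's range is limited). The gripper opens to 85 mm and grips with 20 to 120 N. Pads are 22 mm wide; open, the fingers measure 114 mm over their backs; the gripper's body (76 mm by 85 mm) begins 54 mm behind the grasp point. The pads swing forward as they close: fully open they stand 13 mm farther back than shut.
Start: joints at [-83.239, 2.75, 5.684, 92.934, 0, 82.678], TCP at [127.735, -509.216, 239.312] pointing down, gripper open.
Joint ranges: [-166.93, 166.93], [-56.73, 111.36], [-69.38, 81.34], [-121.58, 131.49], [-85.45, 84.26], [-180, 180]. Speed limits (degrees/s): [159.86, 159.86, 180, 180, 180, 180].

### API

Orientations are given as a 3x3 rotation matrix whose columns are the frame's x, y, z axes.
In Python, from bench import * gives the robot as it stands.
- The arm moves only by the tool send_rows, never from a script. Its argument "moves" is a list of rows, each an object with "delta_pos": the shift along the world's x, y, z in m, a list of three; "twist": the turn about the world's z in degrees. A call has 1 to 20 rows; each row is the pose to reach, as a shift and turn from the pose commanded when the call began; what a row does not reach only later rows make up. A row lasts 1/8 s, in which the tool goes at most 62.5 mm and 10.7 degrees, less where a joint would pass 70% of its speed; a pose out of reach is approached as far as the arm can. A call with a gripper value outside its range is refused whole. "fingers" is the closure, from 0 (fully open) to 1 (shut), set as the call begins (left out, the last holds). The fingers move at their own pace and stop on an object; "force" is the grip in N (left out, the last holds). Time passes only in rows, so rows that repeat a pose let the fingers close. It gives the time, the measured TCP pose, the force, the opening and the grip force at its end, in the units of the state.
- state(): the state, without advancing time (a new reading comes with each control period).
- snapshot(name): name is "scene" or "side" or "wrist"; returns a dict with "pixels" (400x640x3 uint8, blue, green, red), "mtx" (3x3 intrinsics, pixels), "camera_from_world" (4x4, takes a point from world to camera coordinates). Camera axes: x right, y down, z forward; pixel columns grow to the right and rows downward; lengths in mm; the calibration is good to about 2 mm. A picture is of the moment at which its call begins. There is no depth.
- job_done(): hands the job in; it is judged then, once.
Trained networks look in a picture, given as the dict that the camera call returned (one of the last four; its "shot" number tells which), for a name from the list of things; names that differ only in an ending like _2 or _b are one class to them, and where a whole thing is asked for, a point or a joint stands for the part that bears it (a point fixed in the world has none). Each returns a list of dicts, best first, with "score" (0 to 1); they miss things now and then, are a little off and sometimes report something else, mostly with a low value. They report only what shows in the picture. A call takes as long as a camera call. They do not tell look-alikes from the thing itself.
- look_for(picture, query): "pixel" ([column, row] in pixels, amid what is visible of it).
The state is a dict: "time": time; "joints": joint angles; "qvel": joint speeds; "tau": joint torques, N m; "tcp_pos": TCP position; "eef_rot": TCP orientation; "wrist_force": force on the tool from outside, world axes, zero at the start; "ft_torque": the same for the moment, N m; "grip_width": finger opening in mm; "grip_force": force on a finger pad.
Only numpy, scipy, OpenCV 4.12 (cv2) and the standard library are available. Lean on these libraries where they do the work, as an engineer would, in place of code of your own. Each camera call takes 0.05 s, during which the arm holds its last target. There are 200 camera calls.

### The job

Kit the grey tray to match the outlines printed on its sheet: the ink bottle with the white cap in the square, the rubber stamp in the oblong and the glue stick in the circle, each standing upright, turned to match its outline and inside the line. The white-capped bottle was put in the oblong by mistake, so move it to its own place, and never tip it over. Leave the black-capped bottle and the eraser where they are.

Things in the scene. Friction and masses are not known exactly. Their poses are not given: they have to be found in the camera images.
- tray: Low grey tray, fixed to the desk, 350 x 170 mm, walls 6 mm thick and 18 mm high above the desk. Origin: centre of its underside on the desk; its own x runs along the 350 mm length, y across. A white sheet covers its floor, top face 6 mm above the desk. Three black outlines are drawn on the sheet, centred on its long middle line, 105 mm apart; which shape is in which place varies.
- outline_square: Drawn square for the white-capped ink bottle: 60 x 60 mm inside a 3 mm black line. Origin: centre of the square, on the sheet's top face; axes along its sides, parallel to the tray's. Flat print, cannot be felt.
- outline_oblong: Drawn oblong for the rubber stamp: 36 mm (own x) by 70 mm (own y) inside a 3 mm black line. Origin: its centre on the sheet's top face; axes parallel to the tray's. Flat print. The white-capped bottle stands on it at the start.
- outline_circle: Drawn circle for the glue stick: 37 mm diameter inside a 3 mm black line. Origin: its centre on the sheet's top face. Flat print.
- white_cap_bottle: Loose blue ink bottle with a white cap, about 0.16 kg: square body 50 x 50 mm and 55 mm high, round cap 30 mm in diameter above it, 73 mm high in all. Origin: centre of its underside; z up, x and y along the body's sides. Any of its four sides may face any way. Starts standing in the tray on the oblong, turned askew.
- stamp: Loose rubber stamp of brown wood, about 0.07 kg, standing on the desk: base 26 mm (own x) by 60 mm (own y), 16 mm high; above it a round turned handle on its centre, 16 mm thick up to 36 mm, then a knob 24 mm in diameter up to 74 mm. Origin: centre of its underside; z up. Either end may face either way.
- glue: Loose glue stick standing on the desk, white with a red band, about 0.035 kg: round, 27 mm in diameter, 90 mm high. Origin: centre of its underside; z up.
- black_cap_bottle: Bystander: blue ink bottle of the same size and shape (50 x 50 x 73 mm) but with a black cap, loose on the desk. Origin: centre of its underside; z up.
- rubber: Bystander: eraser, blue sleeve and white end, 21 x 45 x 12 mm (45 along its own y), lying loose on the desk. Origin: centre of its underside; z up.
There are look-alikes about, which are no part of the job. What is shaped like the white_cap_bottle but turquoise is not meant. Of the things that look like the glue, take the one that is nearest to the robot's base at the start.

How it is judged (in metres and radians):
At the end, for the whole second after the job is handed in: White-capped bottle, stamp and glue stick stand within 9 mm of the centres of the square, oblong and circle in that order; bottle and stamp within 0.23 rad of their outline's sides (any side or end); all upright within 0.1 rad, under 5 mm above the sheet, at rest (horizontal distance between white_cap_bottle and outline_square below 0.009 m and (angle between the x axis of white_cap_bottle and the x axis of outline_square, either way round below 0.23 rad or angle between the x axis of white_cap_bottle and the y axis of outline_square, either way round below 0.23 rad) and horizontal distance between stamp and outline_oblong below 0.009 m and angle between the y axis of stamp and the y axis of outline_oblong, either way round below 0.23 rad and horizontal distance between glue and outline_circle below 0.009 m and angle between each of white_cap_bottle, stamp, glue's own z axis and vertical below 0.1 rad and z of white_cap_bottle in the frame of outline_square below 0.005 m and linear speed of each of white_cap_bottle, stamp, glue below 0.02 m/s and z of stamp in the frame of outline_oblong below 0.005 m and z of glue in the frame of outline_circle below 0.005 m); the robot touches nothing.
It fails at once if the white-capped bottle is tipped over (more than 0.5 rad) (angle between white_cap_bottle's own z axis and vertical above 0.5 rad).
It fails at once if the black-capped bottle is moved more than 30 mm (distance of black_cap_bottle from where it was at the start of the episode above 0.03 m).
It fails at once if the eraser is moved more than 30 mm (distance of rubber from where it was at the start of the episode above 0.03 m).
It also fails if it takes over 64 s, if anything falls off the work surface, if the arm or the gripper's body presses on something with over 40 N, if the wrist force passes 120 N, or if a joint passes its speed limit or range.

## Working session

There is one attempt and no reset: what is moved stays moved. The work goes in short steps, Python scripts to look and compute and a tool call to move; the robot and the scene stay as the last step left them, time stands still between calls to the robot, and variables do not carry over. Pictures are saved under pics/ and viewed, at most 12 in all, crops included, and the job is handed in when it is done.

Besides the shell and the picture viewer there is one more tool, called after "Request:" as name(argument=value, ...) on one line, values as JSON. send_rows: Moves the arm, as the interface text tells. Its arguments: {"type":"object","properties":{"moves":{"type":"array"},"fingers":{"type":"number"},"force":{"type":"number"}},"required":["moves"]}

```bash
mkdir -p pics; cat > h.py <<'E'
from bench import *
import numpy as np, cv2
def ray(s,px,z):
    M=np.array(s["camera_from_world"],float);K=np.array(s["mtx"],float)
    R=M[:3,:3];t=M[:3,3];c=-R.T@t
    d=R.T@np.linalg.inv(K)@np.array([px[0],px[1],1.])
    return c+d*(z-c[2])/d[2]
def proj(s,p):
    M=np.array(s["camera_from_world"],float);K=np.array(s["mtx"],float)
    q=K@(M[:3,:3]@np.array(p,float)+M[:3,3]);return q[:2]/q[2]
E
python3 - <<'E'
from h import *
for n in ("scene","side"):
    s=snapshot(n);cv2.imwrite(f"pics/{n}0.png",s["pixels"])
    M=np.array(s["camera_from_world"]);print(n,-M[:3,:3].T@M[:3,3],M[2,:3])
    for q,z in (("white_cap_bottle",35),("stamp",40),("glue",45),("black_cap_bottle",35),("rubber",6),("tray",6),("outline_square",6),("outline_oblong",6),("outline_circle",6)):
        print(q,[(np.round(r["pixel"]).tolist(),round(r["score"],2),ray(s,r["pixel"],z).round()[:2].tolist()) for r in look_for(s,q) if r["score"]>.2])
print(state()["time"])
E
```

```text
scene [-30.45320406 464.65847766 409.04528538] [ 0.69221533 -0.57479703 -0.43640156]
white_cap_bottle [([282.0, 190.0], 0.93, [648.0, -15.0]), ([223.0, 231.0], 0.8, [577.0, 160.0])]
stamp [([416.0, 203.0], 0.94, [429.0, -162.0])]
glue [([425.0, 165.0], 0.67, [533.0, -322.0]), ([382.0, 202.0], 0.63, [464.0, -107.0])]
black_cap_bottle [([377.0, 174.0], 0.66, [582.0, -221.0])]
rubber [([338.0, 206.0], 0.48, [564.0, -91.0])]
tray [([240.0, 256.0], 0.56, [532.0, 158.0])]
outline_square [([170.0, 227.0], 0.45, [702.0, 204.0])]
outline_oblong [([217.0, 258.0], 0.57, [551.0, 189.0])]
outline_circle []
side [540.35863861 724.05504131 448.13375234] [ 0.0176968  -0.88728391 -0.46088402]
white_cap_bottle [([304.0, 256.0], 0.67, [579.0, 163.0]), ([279.0, 214.0], 0.59, [642.0, 9.0]), ([309.0, 175.0], 0.34, [586.0, -203.0])]
stamp [([352.0, 168.0], 0.46, [468.0, -243.0])]
glue [([356.0, 188.0], 0.82, [465.0, -103.0]), ([336.0, 162.0], 0.54, [513.0, -274.0])]
black_cap_bottle [([306.0, 174.0], 0.69, [593.0, -208.0])]
rubber [([314.0, 205.0], 0.58, [569.0, -86.0])]
tray [([298.0, 272.0], 0.73, [589.0, 174.0])]
outline_square [([264.0, 269.0], 0.58, [652.0, 166.0])]
outline_oblong [([303.0, 254.0], 0.5, [582.0, 116.0])]
outline_circle []
1.0
```

View pics/scene0.png

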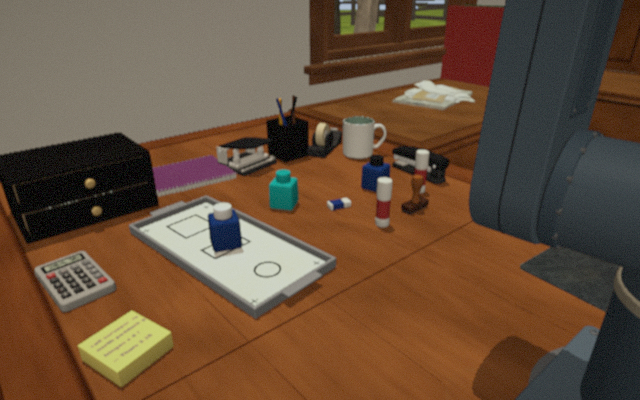

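View pics/side0.png

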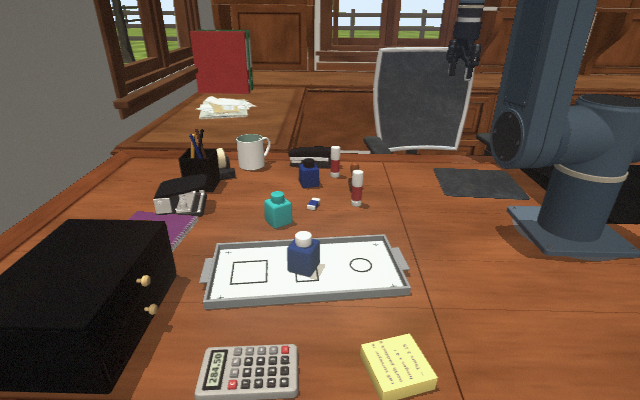

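The scene view shows the white-capped bottle at (225,230) on the oblong, with the square at left (190,226) and the circle at right (267,269). The wanted (near) glue is at (384,203), the stamp is at (415,192), and the second glue behind it is a look-alike. Next I'll move the wrist camera over the stamp and glue.

Request:
send_rows(moves=[{"delta_pos": [0.03,0.036,0.01],"twist": 0},{"delta_pos": [0.06,0.072,0.02],"twist": 0},{"delta_pos": [0.1,0.12,0.04],"twist": 0},{"delta_pos": [0.14,0.168,0.06],"twist": 0},{"delta_pos": [0.18,0.216,0.08],"twist": 0},{"delta_pos": [0.22,0.264,0.09],"twist": 0},{"delta_pos": [0.26,0.312,0.09],"twist": 0},{"delta_pos": [0.29,0.348,0.09],"twist": 0},{"delta_pos": [0.3,0.36,0.09],"twist": 0},{"delta_pos": [0.3,0.36,0.09],"twist": 0},{"delta_pos": [0.3,0.36,0.09],"twist": 0},{"delta_pos": [0.3,0.36,0.09],"twist": 0}], fingers=0, force=30)

```text
time: 2.5
tcp_pos: [427.0, -150.5, 329.4]
eef_rot: [[0.971, 0.241, -0.0], [0.241, -0.971, -0.0], [-0.0, 0.0, -1.0]]
wrist_force: [-0.5, -0.4, -0.1]
grip_width: 85.4
grip_force: 0.0
```

```bash
python3 - <<'E'
from h import *
s=snapshot("wrist");cv2.imwrite("pics/w1.png",s["pixels"])
st=state();print(st["time"],st["tcp_pos"],np.round(st["eef_rot"],3),np.round(st["joints"],1))
M=np.array(s["camera_from_world"]);print(-M[:3,:3].T@M[:3,3],M[:3,:3].round(3))
for q,z in (("stamp",40),("glue",45),("black_cap_bottle",35),("rubber",6)):
    print(q,[(np.round(r["pixel"]).tolist(),round(r["score"],2),ray(s,r["pixel"],z).round()[:2].tolist()) for r in look_for(s,q) if r["score"]>.2])
E
```

```text
2.55 [ 427.08704576 -150.37594747  329.39451417] [[ 0.971  0.241 -0.   ]
 [ 0.241 -0.971 -0.   ]
 [-0.     0.    -1.   ]] [-27.9  -5.4   8.1 103.5  -0.  138.2]
[ 502.00051079 -131.60824132  464.58003012] [[ 0.241 -0.971 -0.   ]
 [-0.925 -0.229  0.303]
 [-0.294 -0.073 -0.953]]
stamp [([363.0, 138.0], 0.97, [466.0, -201.0])]
glue [([437.0, 119.0], 0.7, [515.0, -290.0])]
black_cap_bottle [([405.0, 47.0], 0.65, [590.0, -222.0])]
rubber [([306.0, 43.0], 0.81, [569.0, -96.0])]
```

View pics/w1.png

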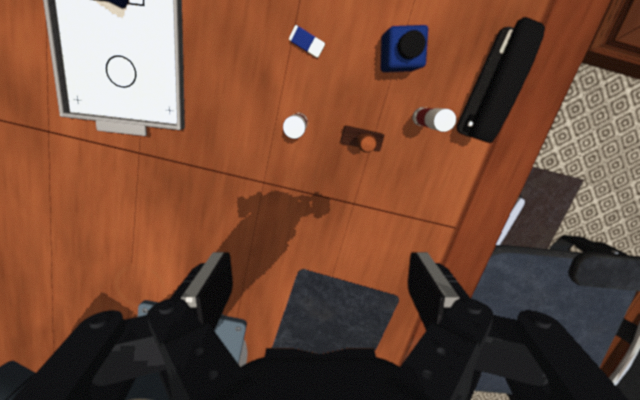

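The wrist view shows the near glue at (294,126), the stamp at (362,138) with its knob at (368,143), and the circle at (121,71). The eraser and black-capped bottle are clear of the work. Now a closer look at the stamp and glue, then the tray.

Request:
send_rows(moves=[{"delta_pos": [0.005,0.0,-0.03],"twist": 0},{"delta_pos": [0.01,0.0,-0.07],"twist": 0},{"delta_pos": [0.015,0.0,-0.1],"twist": 0},{"delta_pos": [0.015,0.0,-0.11],"twist": 0},{"delta_pos": [0.015,0.0,-0.11],"twist": 0},{"delta_pos": [0.015,0.0,-0.11],"twist": 0}])

```text
time: 3.5
tcp_pos: [443.4, -149.6, 221.0]
eef_rot: [[0.97, 0.243, 0.002], [0.243, -0.97, -0.001], [0.002, 0.002, -1.0]]
wrist_force: [0.4, 0.6, 0.2]
grip_width: 85.4
grip_force: 0.0
```

```bash
python3 - <<'E'
from h import *
s=snapshot("wrist");im=s["pixels"];cv2.imwrite("pics/w2raw.png",im)
import pickle;pickle.dump(s,open("w2.pkl","wb"))
cv2.imwrite("pics/w2.png",cv2.resize(im[0:240,220:520],None,fx=2.5,fy=2.5,interpolation=cv2.INTER_CUBIC))
print(state()["tcp_pos"],[(q,[r["pixel"] for r in look_for(s,q)][:2]) for q in ("stamp","glue")])
E
```

```text
[ 443.479689   -149.66361522  221.18586458] [('stamp', [[372.8, 164.0], [286.0, 152.9]]), ('glue', [[285.7, 154.3], [472.1, 144.6]])]
```

View pics/w2.png

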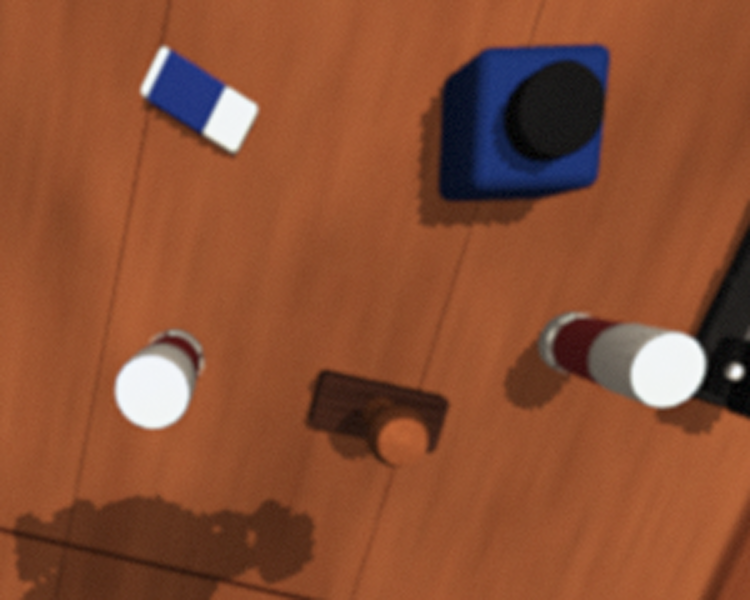

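In the crop, the glue top is at (153,390) and the stamp knob top at (402,438). The stamp base's back edge runs from (321,373) to (447,399). Next I'll view the tray.

Request:
send_rows(moves=[{"delta_pos": [0.0,0.01,0.04],"twist": 10},{"delta_pos": [0.02,0.04,0.08],"twist": 20},{"delta_pos": [0.04,0.08,0.1],"twist": 30},{"delta_pos": [0.06,0.12,0.11],"twist": 40},{"delta_pos": [0.08,0.16,0.11],"twist": 50},{"delta_pos": [0.1,0.2,0.11],"twist": 60},{"delta_pos": [0.12,0.23,0.11],"twist": 70},{"delta_pos": [0.138,0.25,0.11],"twist": 76},{"delta_pos": [0.138,0.25,0.11],"twist": 76},{"delta_pos": [0.138,0.25,0.11],"twist": 76},{"delta_pos": [0.138,0.25,0.11],"twist": 76}])

```text
time: 5.03
tcp_pos: [580.4, 100.0, 330.0]
eef_rot: [[0.0, 1.0, 0.001], [1.0, -0.0, -0.0], [-0.0, 0.001, -1.0]]
wrist_force: [-0.4, 0.1, -0.0]
grip_width: 85.8
grip_force: 0.0
```

```bash
python3 - <<'E'
from h import *
import pickle
s=pickle.load(open("w2.pkl","rb"))
f=lambda a,z: ray(s,(a[0]/2.5+220-.3,a[1]/2.5-.3),z)[:2]
print("glue top",f((153,390),90),"bottom",f((186,350),0))
print("knob",f((402,438),74))
a,b,c,d=f((321,373),16),f((447,399),16),f((310,425),16),f((440,450),16)
for p,q in((a,b),(c,d),(a,c),(b,d)): v=q-p;print(np.hypot(*v),np.degrees(np.arctan2(v[1],v[0])))
print("base centre",(a+b+c+d)/4)
s=snapshot("wrist");pickle.dump(s,open("w3.pkl","wb"));cv2.imwrite("pics/w3.png",s["pixels"])
print(state()["tcp_pos"],state()["joints"])
for q,z in (("white_cap_bottle",45),("outline_square",6),("outline_oblong",6),("outline_circle",6),("tray",6)):
    print(q,[(np.round(r["pixel"]).tolist(),round(r["score"],2),ray(s,r["pixel"],z).round()[:2].tolist()) for r in look_for(s,q) if r["score"]>.2])
E
```

```text
glue top [ 464.56510002 -108.96942815] bottom [ 468.52848361 -112.71003051]
knob [ 466.36212571 -203.38807096]
58.443720796131124 -87.53386775753279
61.36552493260428 -87.00350283389203
24.113152598052842 -176.34303433755125
23.787100036667876 -169.26675097322774
base centre [ 464.85711561 -204.9443991 ]
[580.44469796 100.01112176 329.98543584] [ 3.25832352e+00  1.55575790e+01  3.06246974e+01  1.05020354e+02
 -7.78772880e-03  9.32603119e+01]
white_cap_bottle [([318.0, 115.0], 0.69, [579.0, 158.0]), ([360.0, 231.0], 0.68, [641.0, -11.0])]
outline_square [([368.0, 99.0], 0.71, [650.0, 178.0])]
outline_oblong [([302.0, 88.0], 0.59, [556.0, 193.0])]
outline_circle [([247.0, 108.0], 0.66, [475.0, 166.0])]
tray [([324.0, 98.0], 0.79, [586.0, 180.0])]
```

View pics/w3.png

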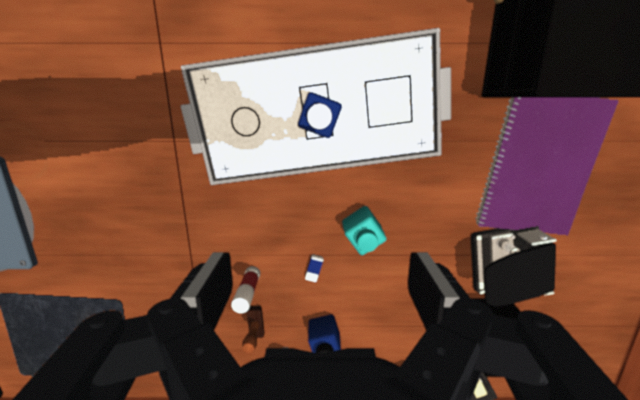

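The wrist view shows the circle at (246,121), the square at (388,102) and the bottle cap at (320,116), skewed about 20–25°. I'll fit the outlines and the bottle body.

```bash
python3 - <<'E'
from h import *
import pickle
s=pickle.load(open("w3.pkl","rb"));im=s["pixels"]
# rectify sheet plane z=6, 0.5mm/px, x->cols
def rect(z,x0=380,x1=780,y0=60,y1=290,k=2):
    W=[(x0,y0),(x1,y0),(x1,y1),(x0,y1)]
    A=np.float32([proj(s,(*w,z)) for w in W]);B=np.float32([((x-x0)*k,(y-y0)*k) for x,y in W])
    return cv2.warpPerspective(im,cv2.getPerspectiveTransform(A,B),((x1-x0)*k,(y1-y0)*k),flags=cv2.INTER_CUBIC)
def w(c): return np.array([380+c[0]/2,60+c[1]/2])
r=rect(6);g=r.max(2)
b=cv2.inRange(g,0,150)
cs,h=cv2.findContours(b,cv2.RETR_CCOMP,cv2.CHAIN_APPROX_NONE)
for c,hh in zip(cs,h[0]):
    A=cv2.contourArea(c)/4
    if A>600: m=cv2.minAreaRect(c);print("hole" if hh[3]>=0 else "outer",round(A),w(m[0]).round(1),np.round(np.array(m[1])/2,1),round(m[2],1))
for z,name,lo,hi in((73,"cap",(170,170,170),(255,255,255)),(55,"bodytop",None,None)):
    r=rect(z+6);hsv=cv2.cvtColor(r,cv2.COLOR_BGR2HSV)
    if name=="bodytop":
        m=cv2.inRange(hsv,(100,120,20),(130,255,255))
        cs,_=cv2.findContours(m,cv2.RETR_EXTERNAL,cv2.CHAIN_APPROX_NONE)
        for c in cs:
            if cv2.contourArea(c)>2000: q=cv2.minAreaRect(c);print(name,w(q[0]),np.array(q[1])/2,q[2])
        cv2.imwrite("pics/body.png",r[100:440,200:600])
    else:
        px=proj(s,(579,158,79));print("cap guess",px)
        m=cv2.inRange(hsv,(0,0,150),(179,80,255));n,l,st,ce=cv2.connectedComponentsWithStats(m)
        for i in range(1,n):
            if 1000<st[i,4]<6000: print("capc",w(ce[i]),st[i,4]/4,st[i,2:4]/2)
E
```

```text
outer 1161 [406.2 274.2] [52.5 30.5] 0.0
outer 4142 [679.9 174.6] [65.6 65.2] 7.6
hole 3822 [679.9 174.4] [62.9 63. ] 7.4
outer 1426 [471.5 147. ] [42. 43.] 90.0
hole 1104 [471.4 147.1] [37.5 37.1] 45.0
outer 3589 [579.8 160.5] [80.4 62.3] 85.9
hole 1098 [580.3 154.5] [37.1 37.1] 45.0
outer 5664 [707.2 146.2] [172.5 144.5] 90.0
outer 59983 [559.7 158.3] [382.  165.2] 7.5
hole 53137 [575.6 160.9] [338.4 159. ] 7.5
cap guess [318.42844035 116.28986768]
capc [488.61496888 151.91008844] 763.25 [31.5 31.5]
capc [580.06706114 158.24671269] 760.5 [31.  31.5]
capc [573.71249076 187.4127864 ] 338.25 [32.5 20. ]
bodytop [579.53941345 158.25593567] [46.2321434 45.6852951] 71.99583435058594
```

View pics/body.png

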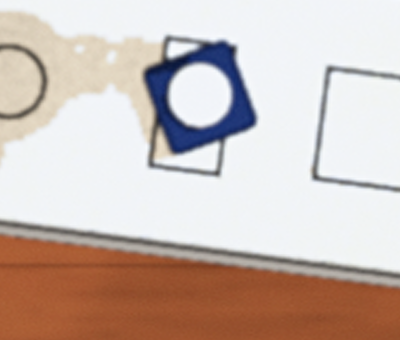

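The square is at (679.9,174.4), the oblong at (575.6,160.8) and the circle at (471.4,147.1). The tray is turned +7.5°, and the 210 mm and 105 mm spacings match what was given. The crop shows the bottle squarely on the oblong, its sides at about -19° and centre at (579.8,158.3). Next I'll grasp it.

Request:
send_rows(moves=[{"delta_pos": [0.0,0.03,-0.02],"twist": -8},{"delta_pos": [0.0,0.05,-0.06],"twist": -16},{"delta_pos": [-0.001,0.058,-0.11],"twist": -19},{"delta_pos": [-0.001,0.058,-0.16],"twist": -19},{"delta_pos": [-0.001,0.058,-0.19],"twist": -19},{"delta_pos": [-0.001,0.058,-0.22],"twist": -19},{"delta_pos": [-0.001,0.058,-0.25],"twist": -19},{"delta_pos": [-0.001,0.058,-0.275],"twist": -19},{"delta_pos": [-0.001,0.058,-0.29],"twist": -19},{"delta_pos": [-0.001,0.058,-0.296],"twist": -19},{"delta_pos": [-0.001,0.058,-0.296],"twist": -19},{"delta_pos": [-0.001,0.058,-0.296],"twist": -19}])

```text
time: 6.82
tcp_pos: [580.8, 158.9, 34.7]
eef_rot: [[0.324, 0.946, 0.002], [0.946, -0.324, 0.0], [0.001, 0.002, -1.0]]
wrist_force: [0.8, 0.5, -0.6]
grip_width: 85.1
grip_force: 0.0
```

Request:
send_rows(moves=[{"delta_pos": [0,0,0],"twist": 0},{"delta_pos": [0,0,0],"twist": 0},{"delta_pos": [0,0,0],"twist": 0},{"delta_pos": [0,0,0],"twist": 0},{"delta_pos": [0,0,0],"twist": 0},{"delta_pos": [0,0,0],"twist": 0}], fingers=1, force=35)

```text
time: 7.58
tcp_pos: [580.5, 158.9, 34.2]
eef_rot: [[0.324, 0.946, 0.002], [0.946, -0.324, 0.0], [0.001, 0.002, -1.0]]
wrist_force: [1.7, 0.5, 5.3]
grip_width: 49.5
grip_force: 37.9
```

Request:
send_rows(moves=[{"delta_pos": [0,0,0.012],"twist": 0},{"delta_pos": [0,0,0.025],"twist": 0},{"delta_pos": [0.015,0.003,0.03],"twist": 5},{"delta_pos": [0.035,0.006,0.03],"twist": 10},{"delta_pos": [0.055,0.009,0.03],"twist": 15},{"delta_pos": [0.075,0.012,0.03],"twist": 20},{"delta_pos": [0.09,0.015,0.03],"twist": 25},{"delta_pos": [0.0995,0.016,0.03],"twist": 26.5},{"delta_pos": [0.0995,0.016,0.03],"twist": 26.5},{"delta_pos": [0.0995,0.016,0.02],"twist": 26.5},{"delta_pos": [0.0995,0.016,0.01],"twist": 26.5},{"delta_pos": [0.0995,0.016,0.005],"twist": 26.5},{"delta_pos": [0.0995,0.016,0.002],"twist": 26.5},{"delta_pos": [0.0995,0.016,0.0005],"twist": 26.5},{"delta_pos": [0.0995,0.016,0.0005],"twist": 26.5},{"delta_pos": [0.0995,0.016,0.0005],"twist": 26.5}])

```text
time: 9.57
tcp_pos: [679.6, 174.8, 34.3]
eef_rot: [[-0.132, 0.991, 0.001], [0.991, 0.132, 0.0], [0.0, 0.001, -1.0]]
wrist_force: [1.1, -0.2, 0.1]
grip_width: 49.5
grip_force: 37.4
```

Request:
send_rows(moves=[{"delta_pos": [0,0,0],"twist": 0},{"delta_pos": [0,0,0],"twist": 0},{"delta_pos": [0,0,0],"twist": 0},{"delta_pos": [0,0,0],"twist": 0},{"delta_pos": [0,0,0.01],"twist": 0},{"delta_pos": [0,0,0.03],"twist": 0},{"delta_pos": [0,0,0.06],"twist": 0},{"delta_pos": [0,0,0.1],"twist": 0},{"delta_pos": [-0.02,-0.05,0.15],"twist": 0},{"delta_pos": [-0.04,-0.075,0.2],"twist": 0},{"delta_pos": [-0.04,-0.075,0.2],"twist": 0},{"delta_pos": [-0.04,-0.075,0.2],"twist": 0}], fingers=0)

```text
time: 11.08
tcp_pos: [640.1, 99.6, 236.5]
eef_rot: [[-0.131, 0.991, 0.005], [0.991, 0.131, 0.001], [-0.0, 0.005, -1.0]]
wrist_force: [0.5, 0.5, -0.4]
grip_width: 85.4
grip_force: 0.0
```

```bash
cat >> h.py <<'E'
def rect(s,z,x0=380,x1=780,y0=60,y1=290,k=2):
    W=[(x0,y0),(x1,y0),(x1,y1),(x0,y1)]
    A=np.float32([proj(s,(*w,z)) for w in W]);B=np.float32([((x-x0)*k,(y-y0)*k) for x,y in W])
    return cv2.warpPerspective(s["pixels"],cv2.getPerspectiveTransform(A,B),((x1-x0)*k,(y1-y0)*k),flags=cv2.INTER_CUBIC)
def w(c): return np.array([380+c[0]/2,60+c[1]/2])
E
python3 - <<'E'
from h import *
s=snapshot("wrist")
cv2.imwrite("pics/w4.png",s["pixels"])
r=rect(s,61);hsv=cv2.cvtColor(r,cv2.COLOR_BGR2HSV)
m=cv2.inRange(hsv,(100,120,20),(130,255,255))
for c in cv2.findContours(m,cv2.RETR_EXTERNAL,cv2.CHAIN_APPROX_NONE)[0]:
    if cv2.contourArea(c)>2000: q=cv2.minAreaRect(c);print("body",w(q[0]),np.array(q[1])/2,q[2])
hsv=cv2.cvtColor(rect(s,79),cv2.COLOR_BGR2HSV)
m=cv2.inRange(hsv,(0,0,150),(179,80,255));n,l,st,ce=cv2.connectedComponentsWithStats(m)
for i in range(1,n):
    if 2000<st[i,4]<4500: print("capc",w(ce[i]),st[i,2:4]/2)
b=cv2.inRange(rect(s,6).max(2),0,150)
cs,h=cv2.findContours(b,cv2.RETR_CCOMP,cv2.CHAIN_APPROX_NONE)
for c,hh in zip(cs,h[0]):
    A=cv2.contourArea(c)/4
    if A>600: q=cv2.minAreaRect(c);print("hole" if hh[3]>=0 else "outer",round(A),w(q[0]).round(1),np.round(np.array(q[1])/2,1),round(q[2],1))
print(state()["time"])
E
```

```text
body [677.13415527 173.54267883] [48.09292984 46.54689407] 6.340191841125488
capc [502.57529028 152.89949202] [29.5 29.5]
capc [679.58835477 174.10629655] [30.5 31. ]
outer 9280 [579. 265.] [398.  49.] 0.0
outer 4310 [680.8 174.7] [68.4 65.3] 7.5
hole 1178 [692.4 173.4] [38.5 38.9] 45.0
hole 707 [679.4 174.6] [61.5 62.4] 7.1
outer 1435 [471.3 146.8] [42.4 43.1] 45.0
hole 1101 [471.3 146.8] [37.5 37.5] 45.0
outer 3095 [575.3 160.5] [42.2 76. ] 7.8
hole 2640 [575.6 160.8] [38.2 72.1] 8.1
outer 5663 [707.  145.8] [171.5 145. ] 90.0
outer 60286 [559.3 158.4] [381.3 165.9] 7.5
hole 52997 [575.4 160.8] [337.8 158.4] 7.6
11.125
```

View pics/w4.png

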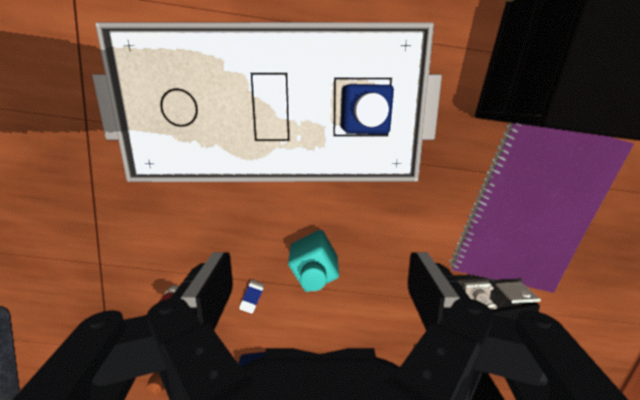

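The bottle stands in the square, cap at (372,110), measured at (679.6,174.1) and about 7° yaw. The oblong and circle are free. Next, another look at the stamp and glue from the current yaw.

Request:
send_rows(moves=[{"delta_pos": [-0.02,-0.03,0],"twist": 0},{"delta_pos": [-0.04,-0.075,0],"twist": 0},{"delta_pos": [-0.065,-0.125,0],"twist": 0},{"delta_pos": [-0.09,-0.175,0],"twist": 0},{"delta_pos": [-0.115,-0.225,0],"twist": 0},{"delta_pos": [-0.14,-0.275,0],"twist": 0},{"delta_pos": [-0.165,-0.32,0],"twist": 0},{"delta_pos": [-0.174,-0.34,0],"twist": 0},{"delta_pos": [-0.174,-0.34,0],"twist": 0},{"delta_pos": [-0.174,-0.34,0],"twist": 0},{"delta_pos": [-0.174,-0.34,0],"twist": 0}])

```text
time: 12.5
tcp_pos: [465.7, -238.9, 233.2]
eef_rot: [[-0.134, 0.991, -0.001], [0.991, 0.134, 0.001], [0.001, -0.001, -1.0]]
wrist_force: [-0.4, -0.1, 0.2]
grip_width: 85.3
grip_force: 0.0
```

```bash
python3 - <<'E'
from h import *
s=snapshot("wrist");print(state()["tcp_pos"])
M=np.array(s["camera_from_world"]);print(-M[:3,:3].T@M[:3,3])
k=3;x0,y0=400,-260
def R(z): 
    return rect(s,z,x0,x0+150,y0,y0+200,k)
cv2.imwrite("pics/s5.png",np.hstack([R(74),R(16)])[:, :])
hsv=cv2.cvtColor(R(90),cv2.COLOR_BGR2HSV)
m=cv2.inRange(hsv,(0,0,190),(179,60,255));n,l,st,ce=cv2.connectedComponentsWithStats(m)
for i in range(1,n):
    if st[i,4]>1500: print("glue",x0+ce[i][0]/k,y0+ce[i][1]/k,st[i,2:4]/k)
E
```

```text
[ 465.7506656  -239.08565578  233.45991318]
[ 454.80027057 -161.83496386  368.50249555]
glue 541.2043165467626 -121.80575539568346 [18.         16.66666667]
glue 463.8663899416471 -109.54550923419359 [27.33333333 29.66666667]
```

View pics/s5.png

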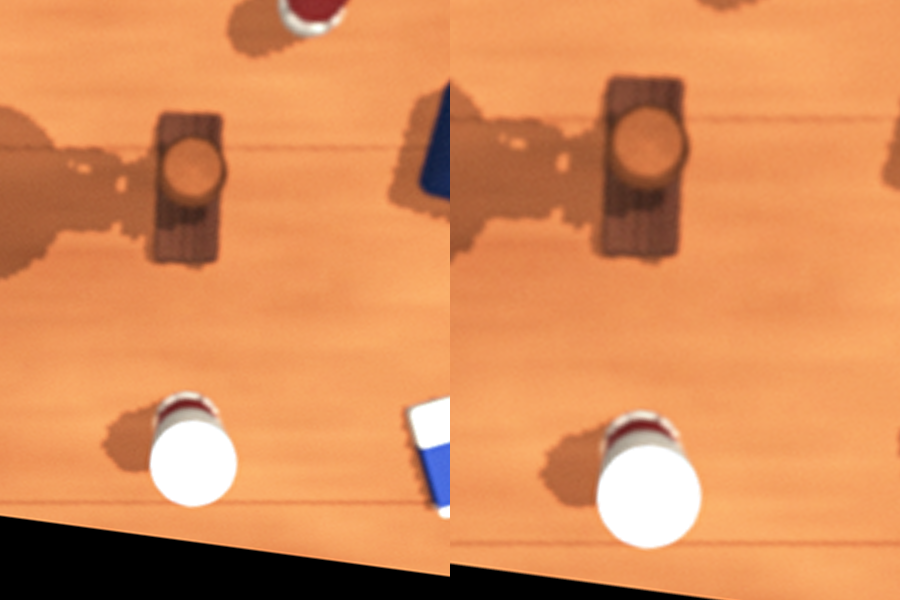

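The rectified views show the stamp base centred at (464.3,-204.3) with its long axis at about 92°. The knob centre agrees, and the glue is at (463.9,-109.5). Next I'll grasp the stamp's knob.

Request:
send_rows(moves=[{"delta_pos": [-0.001,0.025,-0.02],"twist": 0},{"delta_pos": [-0.001,0.035,-0.06],"twist": 0},{"delta_pos": [-0.001,0.035,-0.1],"twist": 0},{"delta_pos": [-0.001,0.035,-0.13],"twist": 0},{"delta_pos": [-0.001,0.035,-0.16],"twist": 0},{"delta_pos": [-0.001,0.035,-0.18],"twist": 0},{"delta_pos": [-0.001,0.035,-0.187],"twist": 0},{"delta_pos": [-0.001,0.035,-0.187],"twist": 0},{"delta_pos": [-0.001,0.035,-0.187],"twist": 0}])

```text
time: 13.68
tcp_pos: [465.2, -205.6, 48.1]
eef_rot: [[-0.132, 0.991, 0.002], [0.991, 0.132, -0.001], [-0.001, 0.002, -1.0]]
wrist_force: [-0.3, 0.3, 0.6]
grip_width: 85.6
grip_force: 0.0
```

Request:
send_rows(moves=[{"delta_pos": [0,0,0],"twist": 0},{"delta_pos": [0,0,0],"twist": 0},{"delta_pos": [0,0,0],"twist": 0},{"delta_pos": [0,0,0],"twist": 0},{"delta_pos": [0,0,0],"twist": 0},{"delta_pos": [0,0,0],"twist": 0},{"delta_pos": [0,0,0],"twist": 0}], fingers=1, force=30)

```text
time: 14.55
tcp_pos: [464.4, -205.3, 47.1]
eef_rot: [[-0.132, 0.991, 0.0], [0.991, 0.132, -0.0], [-0.0, 0.0, -1.0]]
wrist_force: [0.6, -0.4, 2.4]
grip_width: 21.5
grip_force: 29.3
```

Request:
send_rows(moves=[{"delta_pos": [0,0,0.015],"twist": 0},{"delta_pos": [0,0,0.05],"twist": 0},{"delta_pos": [0.0,0.0,0.09],"twist": 0},{"delta_pos": [0.01,0.03,0.115],"twist": 1},{"delta_pos": [0.025,0.075,0.12],"twist": 1.5},{"delta_pos": [0.04,0.125,0.12],"twist": 2},{"delta_pos": [0.055,0.175,0.12],"twist": 2.5},{"delta_pos": [0.07,0.225,0.12],"twist": 3},{"delta_pos": [0.085,0.275,0.11],"twist": 4},{"delta_pos": [0.1,0.32,0.09],"twist": 5},{"delta_pos": [0.108,0.35,0.07],"twist": 5.5},{"delta_pos": [0.111,0.365,0.05],"twist": 5.5},{"delta_pos": [0.111,0.365,0.04],"twist": 5.5},{"delta_pos": [0.111,0.365,0.03],"twist": 5.5},{"delta_pos": [0.111,0.365,0.02],"twist": 5.5}])

```text
time: 16.42
tcp_pos: [575.6, 158.5, 66.9]
eef_rot: [[-0.225, 0.974, 0.001], [0.974, 0.225, -0.0], [-0.0, 0.001, -1.0]]
wrist_force: [0.5, -1.4, 0.1]
grip_width: 21.5
grip_force: 29.5
```

```bash
python3 - <<'E'
from h import *
print(state()["tcp_pos"]);s=snapshot("side")
c=proj(s,(575.6,160.8,30));x,y=int(c[0]),int(c[1])
cv2.imwrite("pics/s6.png",cv2.resize(s["pixels"][y-65:y+45,x-80:x+80],None,fx=4,fy=4,interpolation=cv2.INTER_CUBIC))
E
```

```text
[575.56213067 158.54293085  66.89658132]
```

View pics/s6.png

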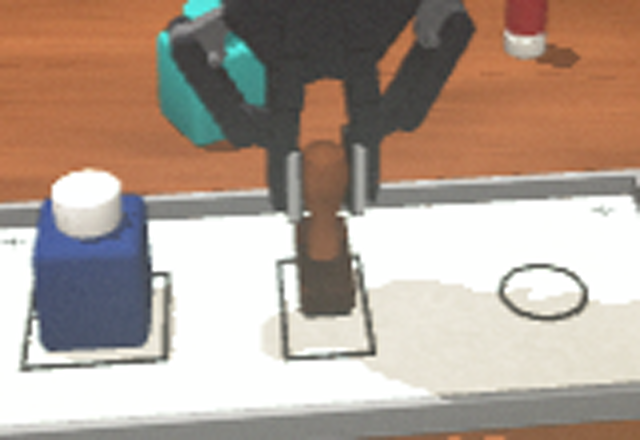

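The stamp hangs upright over the oblong and lines up with it. I'll lower it and release.

Request:
send_rows(moves=[{"delta_pos": [0,0.001,-0.005],"twist": 0},{"delta_pos": [0,0.001,-0.009],"twist": 0},{"delta_pos": [0,0.001,-0.0125],"twist": 0},{"delta_pos": [0,0.001,-0.0135],"twist": 0},{"delta_pos": [0,0.001,-0.0135],"twist": 0},{"delta_pos": [0,0.001,-0.0135],"twist": 0}])

```text
time: 17.23
tcp_pos: [575.4, 160.9, 53.5]
eef_rot: [[-0.226, 0.974, 0.0], [0.974, 0.226, 0.0], [-0.0, 0.0, -1.0]]
wrist_force: [-0.3, -0.3, -1.2]
grip_width: 22.0
grip_force: 29.5
```

Request:
send_rows(moves=[{"delta_pos": [0,0,0],"twist": 0},{"delta_pos": [0,0,0],"twist": 0},{"delta_pos": [0,0,0],"twist": 0},{"delta_pos": [0,0,0],"twist": 0},{"delta_pos": [0,0,0.01],"twist": 0},{"delta_pos": [0,0,0.03],"twist": 0},{"delta_pos": [0,0,0.07],"twist": 0},{"delta_pos": [0,0,0.11],"twist": 0},{"delta_pos": [0,-0.05,0.16],"twist": 0},{"delta_pos": [0,-0.075,0.18],"twist": 0},{"delta_pos": [0,-0.075,0.18],"twist": 0},{"delta_pos": [0,-0.075,0.18],"twist": 0}], fingers=0)

```text
time: 18.73
tcp_pos: [575.1, 86.2, 233.1]
eef_rot: [[-0.226, 0.974, -0.0], [0.974, 0.226, 0.001], [0.001, -0.0, -1.0]]
wrist_force: [0.2, 0.1, -0.1]
grip_width: 85.5
grip_force: 0.0
```

```bash
python3 - <<'E'
from h import *
st=state();print(st["time"],st["tcp_pos"])
s=snapshot("wrist")
k=3;x0,y0=520,100
def R(z): return rect(s,z,x0,x0+120,y0,y0+130,k)
cv2.imwrite("pics/s7.png",np.hstack([R(80),R(22)]))
m=cv2.inRange(R(22).max(2),0,150);cs=cv2.findContours(m,cv2.RETR_EXTERNAL,cv2.CHAIN_APPROX_NONE)[0]
for z in (6,22,80):
  m=cv2.inRange(R(z).max(2),0,150)
  for c in cv2.findContours(m,cv2.RETR_EXTERNAL,cv2.CHAIN_APPROX_NONE)[0]:
    if cv2.contourArea(c)>3000: q=cv2.minAreaRect(c);print(z,x0+q[0][0]/k,y0+q[0][1]/k,np.array(q[1])/k,q[2])
E
```

```text
18.725 [575.08185849  86.16714878 233.05001845]
6 575.3318583170573 160.52316284179688 [41.6295929 75.9569397] 7.454299449920654
22 574.5148773193359 160.57496643066406 [39.83779144 72.66771952] 7.532601356506348
80 571.5833028157552 160.80286661783853 [33.12145996 60.4350942 ] 7.465190887451172
```

View pics/s7.png

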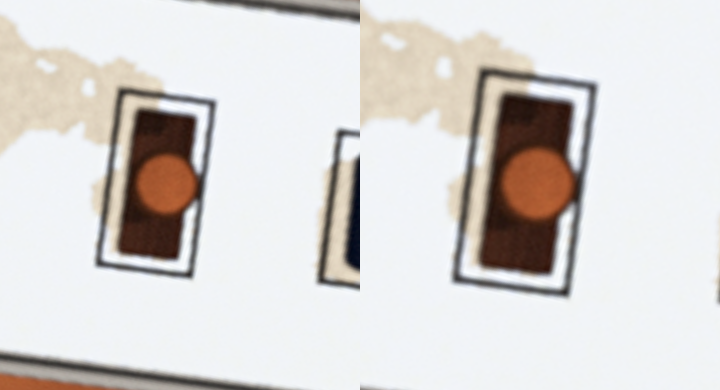

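The stamp is centred in the oblong at about (575.6,161.3) and aligned with it. Now the glue.

Request:
send_rows(moves=[{"delta_pos": [-0.02,-0.035,0],"twist": 0},{"delta_pos": [-0.045,-0.08,0],"twist": 0},{"delta_pos": [-0.07,-0.125,0],"twist": 0},{"delta_pos": [-0.095,-0.167,0],"twist": 0},{"delta_pos": [-0.1112,-0.1957,-0.03],"twist": 0},{"delta_pos": [-0.1112,-0.1957,-0.07],"twist": 0},{"delta_pos": [-0.1112,-0.1957,-0.11],"twist": 0},{"delta_pos": [-0.1112,-0.1957,-0.14],"twist": 0},{"delta_pos": [-0.1112,-0.1957,-0.165],"twist": 0},{"delta_pos": [-0.1112,-0.1957,-0.18],"twist": 0},{"delta_pos": [-0.1112,-0.1957,-0.182],"twist": 0},{"delta_pos": [-0.1112,-0.1957,-0.182],"twist": 0},{"delta_pos": [-0.1112,-0.1957,-0.182],"twist": 0}])

```text
time: 20.4
tcp_pos: [465.1, -110.3, 52.7]
eef_rot: [[-0.226, 0.974, 0.002], [0.974, 0.226, -0.001], [-0.001, 0.002, -1.0]]
wrist_force: [0.0, -0.3, 0.2]
grip_width: 85.2
grip_force: 0.0
```

Request:
send_rows(moves=[{"delta_pos": [0,0,0],"twist": 0},{"delta_pos": [0,0,0],"twist": 0},{"delta_pos": [0,0,0],"twist": 0},{"delta_pos": [0,0,0],"twist": 0},{"delta_pos": [0,0,0],"twist": 0},{"delta_pos": [0,0,0],"twist": 0},{"delta_pos": [0,0,0],"twist": 0}], fingers=1, force=25)

```text
time: 21.28
tcp_pos: [464.2, -110.0, 51.5]
eef_rot: [[-0.226, 0.974, 0.0], [0.974, 0.226, -0.0], [-0.0, 0.0, -1.0]]
wrist_force: [-0.4, -1.0, 0.9]
grip_width: 26.2
grip_force: 24.7
```

Request:
send_rows(moves=[{"delta_pos": [0,0,0.015],"twist": 0},{"delta_pos": [0,0.01,0.04],"twist": 0},{"delta_pos": [0.001,0.04,0.055],"twist": 0},{"delta_pos": [0.002,0.08,0.06],"twist": 0},{"delta_pos": [0.003,0.12,0.06],"twist": 0},{"delta_pos": [0.004,0.16,0.06],"twist": 0},{"delta_pos": [0.005,0.2,0.06],"twist": 0},{"delta_pos": [0.006,0.235,0.05],"twist": 0},{"delta_pos": [0.0075,0.252,0.04],"twist": 0},{"delta_pos": [0.0075,0.2565,0.03],"twist": 0},{"delta_pos": [0.0075,0.2565,0.02],"twist": 0},{"delta_pos": [0.0075,0.2565,0.013],"twist": 0},{"delta_pos": [0.0075,0.2565,0.009],"twist": 0},{"delta_pos": [0.0075,0.2565,0.0065],"twist": 0},{"delta_pos": [0.0075,0.2565,0.0065],"twist": 0},{"delta_pos": [0.0075,0.2565,0.0065],"twist": 0}])

```text
time: 23.28
tcp_pos: [471.8, 146.6, 58.2]
eef_rot: [[-0.226, 0.974, 0.001], [0.974, 0.226, 0.0], [-0.0, 0.001, -1.0]]
wrist_force: [0.1, 1.0, -0.4]
grip_width: 25.8
grip_force: 24.7
```

Request:
send_rows(moves=[{"delta_pos": [0,0,0],"twist": 0},{"delta_pos": [0,0,0],"twist": 0},{"delta_pos": [0,0,0],"twist": 0},{"delta_pos": [0,0,0],"twist": 0},{"delta_pos": [0,0,0.01],"twist": 0},{"delta_pos": [0,0,0.03],"twist": 0},{"delta_pos": [0,0,0.07],"twist": 0},{"delta_pos": [0,0,0.11],"twist": 0},{"delta_pos": [0.03,-0.04,0.16],"twist": 0},{"delta_pos": [0.06,-0.065,0.2],"twist": 0},{"delta_pos": [0.08,-0.065,0.22],"twist": 0},{"delta_pos": [0.08,-0.065,0.22],"twist": 0},{"delta_pos": [0.08,-0.065,0.22],"twist": 0}], fingers=0)

```text
time: 24.9
tcp_pos: [550.6, 81.8, 277.1]
eef_rot: [[-0.227, 0.974, -0.002], [0.974, 0.227, 0.0], [0.0, -0.002, -1.0]]
wrist_force: [-0.1, 0.5, -0.6]
grip_width: 85.2
grip_force: 0.0
```

```bash
python3 - <<'E'
from h import *
st=state();print(st["time"],st["tcp_pos"])
s=snapshot("wrist");cv2.imwrite("pics/w8.png",s["pixels"])
m=cv2.inRange(cv2.cvtColor(rect(s,96),cv2.COLOR_BGR2HSV),(0,0,150),(179,80,255))
from itertools import chain
E
```

```text
24.9 [550.63617842  81.84592672 277.05375423]
```

View pics/w8.png

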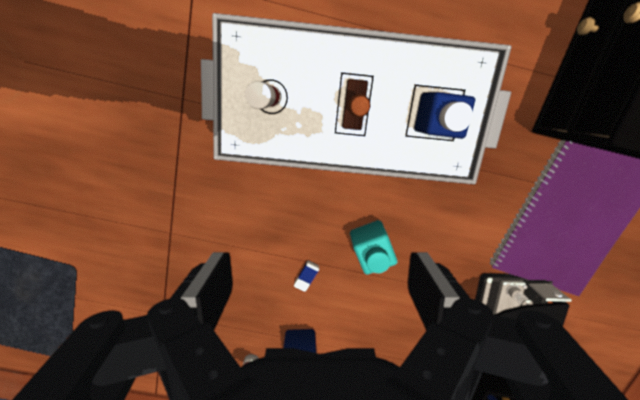

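All three stand in their outlines: glue top at (257,93) over the circle (273,97), stamp in the oblong, bottle in the square. One numeric check on the glue, and then I'll hand in if it passes.

```bash
python3 - <<'E'
from h import *
s=snapshot("wrist");print("exp top",proj(s,(471.4,147.1,96)),"base",proj(s,(471.4,147.1,6)))
d=snapshot("side");ok=[]
for n,c in(("scene",snapshot("scene")),("side",d),("wrist",s)):
    e=proj(c,(471.4,147.1,51)); r=[x["pixel"] for x in look_for(c,"glue")]
    p=min(r,key=lambda q:np.hypot(*(np.array(q)-e))); er=ray(c,p,51)[:2]-(471.4,147.1)
    print(n,e.round(1),p,er.round(1)); ok.append(np.hypot(*er))
print(ok)
if sorted(ok)[1]<8: print(job_done())
E
```

```text
exp top [257.37677781  95.82167312] base [271.31458238  96.60999957]
scene [264.7 244.9] [265.6, 245.8] [-3.   0.4]
side [361.8 244.9] [363.3, 245.2] [-2.8  0.9]
wrist [265.2  96.3] [265.3, 95.6] [-0.   0.7]
[np.float64(3.0469460309866454), np.float64(2.933852790506641), np.float64(0.7233881802508093)]
the job is handed in; nothing more can be done
None
```

The job is handed in at about 25 s of the 64 s allowed, with no verdict returned: the white-capped bottle stands in the square, the stamp in the oblong and the glue stick in the circle, all upright and within about 3 mm of centre by camera, with the black-capped bottle and eraser left untouched.

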